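# Load a culture flask on the inverted microscope

### The job

The small culture flask is to be looked at under the inverted microscope. Swing the microscope's lamp arm out clear of the stage, gently set the small flask flat on the stage, its body centred over the round window and its length along the stage's long side, then swing the lamp arm back in over it, fully home against its stop. Leave everything else on the bench where it is.

Things in the scene. Friction and masses are not known exactly. Their poses are not given: they have to be found in the camera images.
- lamp_arm (a joint): swing angle (rad) of the cream lamp arm about the microscope's upright pillar: 0 = home, against its stop, lamp exactly over the stage window; it grows as the arm swings anticlockwise seen from above, i.e. away from the robot; outer stop at 1.7. It may start anywhere from 0 to 0.3. The hinge is stiff (about 3 N at the lamp moves it) and the arm stays where it is left; there is no spring or click
- lamp_mid (a point): mid-height of the black upright cylindrical lamp housing on the free end of the lamp arm: 50 mm diameter, 60 mm high, plain and free all round; its top is 30 mm above this point, and 30 mm below it begins the cream arm (64 mm wide round boss, beam 36 mm wide and 24 mm thick leading to the pillar). Below the boss hang a 96 mm wide phase slider and the condenser, whose lower end is 74 mm below this point and 62 mm above the stage
- lamp_hinge (a point): point on the vertical hinge axis (the pillar, 28 mm thick, arm collar 50 mm) at the same height as lamp_mid and 135 mm from it; the pillar's top is 11 mm below this point, the collar's 20 mm below
- stage_centre (a point): centre of the round window (44 mm wide, glass 1.5 to 2 mm below the stage's top) in the flat black microscope stage, at the height of the stage's top (170 mm above the bench). x runs along the stage's long side (220 mm), y along its short side (170 mm) towards the pillar, z up. The pillar stands at y = +135 mm; the sloping front body and binocular head (up to 195 mm above the stage) lie at y below -110 mm. The microscope is fixed to the bench, a little turned in each start
- flask_mid (a point): centre of the clear rectangular body of the small culture flask, half-way up: body 66 mm long (x), 52 mm wide (y), 25 mm high (z up); shoulder and white screw cap (24 mm thick) at +x, ending 75 mm from this point. It lies flat on the bench, about 0.04 to 0.09 kg; this point is 12.5 mm above what it lies on
- flask: the small culture flask; origin under the centre of its rectangular body, on the underside; x towards the cap, z up
- big_flask: the large culture flask, leave it alone: same form, body 106 x 84 x 36 mm, cap ending 95 mm from the origin at +x; origin under the centre of its body. It and the small flask may have changed places
- dishes: stack of three clear 92 mm Petri dishes, 46 mm high, leave alone; origin under its centre
- media_bottle: glass bottle, 72 mm wide, 165 mm high, leave alone; origin under its centre
- buffer_bottle: white plastic bottle, 60 mm wide, 130 mm high, leave alone; origin under its centre
Not all that is in view belongs to the job. What is shaped like the flask but brown or green is not meant.

How it is judged (in metres and radians):
On the way, in this order (a step that is already met when the one before it is completed fails the run):
1. the lamp arm is swung out clear of the stage window (joint beyond 1.0 rad) (value of joint lamp_arm above 1 rad), for 0.2 s.
2. the small flask lies on the stage over the window, let go (horizontal distance between flask_mid and stage_centre below 0.012 m and z of flask_mid in the frame of stage_centre between 0.0085 and 0.0165 m and contact force between the fingers and flask below 0.05 N), for 0.2 s.
At the end, for the whole second after the job is handed in: The lamp arm is home (within 0.06 rad of its stop); the small flask lies flat (within 0.08 rad) and at rest on the stage, the centre of its body within 12 mm of the window's centre, its length within 0.2 rad of the stage's long side, cap either way (value of joint lamp_arm below 0.06 rad and horizontal distance between flask_mid and stage_centre below 0.012 m and z of flask_mid in the frame of stage_centre between 0.0085 and 0.0165 m and angle between flask_mid's own z axis and vertical below 0.08 rad and angle between the x axis of flask_mid and the x axis of stage_centre, either way round below 0.2 rad and linear speed of flask below 0.02 m/s); the robot touches nothing.
It fails at once if the small flask is dropped or thrown (faster than 0.45 m/s with no finger on it) (linear speed of flask above 0.45 m/s and contact force between the fingers and flask below 0.01 N).
It fails at once if another thing on the bench is shifted by more than 30 mm (distance of any of big_flask, dishes, media_bottle, buffer_bottle from where it was at the start of the episode above 0.03 m).
It fails at once if another thing is knocked over (angle between any of media_bottle, buffer_bottle, big_flask's own z axis and vertical above 0.5 rad).
It also fails if it takes over 72 s, if anything falls off the work surface, if the arm or the gripper's body presses on something with over 40 N, if the wrist force passes 120 N, or if a joint passes its speed limit or range.

### The arm

A 6-joint arm with a two-finger parallel gripper is mounted at the origin on the work surface. World frame = base frame: x ahead of the robot, y to its left, z up, the work surface at z = 0. Lengths are in m, angles in degrees, forces in N, time in s.
With the tool pointing down it reaches from about 0.35 to 0.875 m from the base axis. Payload 4.2 kg.
Tool frame: the origin (TCP) lies between the finger pads; the fingertips stand 19 mm ahead of it and the grasp point (between the pads) is the TCP; z points along the fingers, y is the line along which they close (so a half turn about z gives the same grasp; the last joint's range is limited). The gripper opens to 87 mm and grips with 3 to 60 N. Pads are 19 mm wide; open, the fingers measure 117 mm over their backs; the gripper's body (75 mm by 190 mm) begins 51 mm behind the grasp point.
Start: joints at [81.738, 22.042, 0.453, 0, -68.411, -14.817], TCP at [0.245, 0.575, 0.242] pointing down, gripper open.
Joint ranges: [-179.83, 179.83], [-69.29, 118.12], [-61.27, 80.66], [-181.25, 117.63], [-171.15, -9.14], [-177.46, 177.46]. Speed limits (degrees/s): [159.86, 159.86, 180, 180, 180, 180].

### API

Orientations are given as a 3x3 rotation matrix whose columns are the frame's x, y, z axes.
In Python, from station import r gives the robot as it stands.
- The arm moves only by the tool drive_tool, never from a script. Its argument "steps" is one flat list of numbers, 7 for each row, row after row: the turn, a rotation vector about the tool's x, y, z in rad, then the shift along the tool's x, y, z in m, then the opening, from 0 (shut) to 1 (fully open). A call has 1 to 10 rows; each row shifts and turns the commanded pose from where the row before left it, along the tool's axes as they then stand; what a row does not reach is not made up. A row lasts 1/12 s, in which the tool goes at most 41.7 mm and 7.16 degrees, less where a joint would pass 70% of its speed; a pose out of reach is approached as far as the arm can. A call is refused whole if a number of a shift passes 0.0417 or a number of a turn 0.125, either way. A call with a gripper value outside its range is refused whole. The fingers move at their own pace and stop on an object; the grip force is fixed at half the most. Time passes only in rows, so rows that do not move let the fingers close. It gives the time, the measured TCP pose, the force, the opening and the grip force at its end, in the units of the state.
- r.sense(): the state, without advancing time (a new reading comes with each control period).
- r.capture(name): name is "side" or "top" or "wrist"; returns the picture (420x560x3 uint8, blue, green, red); there is no depth.
- r.camera_params(name): a dict with "camera_matrix" (3x3 intrinsics, pixels), "k1" (the pictures are not rectified: a ray, as slopes to the right and down, at radius r is drawn at 1 + k1 r^2 times it, then the intrinsics apply), "extrinsics" (4x4, takes a point from world to camera coordinates). Camera axes: x right, y down, z forward; pixel columns grow to the right and rows downward; lengths in m; the calibration is good to about 2 mm. A picture is of the moment at which its call begins: read the wrist's pose just before it. camera_params takes no time and is no camera call; for the wrist camera it gives the pose at the moment of the call.
- r.finish_job(): hands the job in; it is judged then, once.
The state is a dict: "time_s": time; "joints": joint angles; "joint_velocities": joint speeds; "effort": joint torques, N m; "tcp_pos": TCP position; "ee_rot": TCP orientation; "wrist_force": force on the tool from outside, world axes, zero at the start; "moment": the same for the moment, N m; "gripper_width": opening from 0.0 (shut) to 1.0 (fully open); "gripper_force": force on a finger pad.
Only numpy, scipy, OpenCV 4.12 (cv2) and the standard library are available. Lean on these libraries where they do the work, as an engineer would, in place of code of your own. Each camera call takes 0.05 s, during which the arm holds its last target. There are 200 camera calls.

## Working session

There is one attempt and no reset: what is moved stays moved. The work goes in short steps, Python scripts to look and compute and a tool call to move; the robot and the scene stay as the last step left them, time stands still between calls to the robot, and variables do not carry over. Pictures are saved under pics/ and viewed, at most 10 in all, crops included, and the job is handed in when it is done.

Besides the shell and the picture viewer there is one more tool, called after "Emit:" by a JSON object that holds its "fn" and its "kwargs". drive_tool: Moves the arm, as the interface text tells. Its arguments: {"type":"object","properties":{"steps":{"type":"array"}},"required":["steps"]}

```bash
mkdir -p pics; cat > h.py <<'E'
import numpy as np, cv2
from station import r
def P(n):
    c=r.camera_params(n); return np.array(c["camera_matrix"],float),c["k1"],np.array(c["extrinsics"],float)
def ray(n,uv,c=None):
    K,k1,T=c or P(n)
    d=np.linalg.inv(K)@[uv[0],uv[1],1.]; d=d[:2]; s=d.copy()
    for _ in range(20): s=d/(1+k1*(s@s))
    R=T[:3,:3]; return -R.T@T[:3,3], R.T@np.array([s[0],s[1],1.])
def atz(n,uv,z,c=None):
    o,d=ray(n,uv,c); return o+d*(z-o[2])/d[2]
def proj(n,p,c=None):
    K,k1,T=c or P(n); q=T[:3,:3]@np.array(p)+T[:3,3]; s=q[:2]/q[2]; s=s*(1+k1*(s@s)); return (K@[s[0],s[1],1])[:2]
E
python3 - <<'E'
from h import *
s=r.sense(); print(s)
for n in("side","top"):
    im=r.capture(n); cv2.imwrite(f"pics/{n}0.png",im)
    K,k,T=P(n); print(n,K.tolist(),k,-T[:3,:3].T@T[:3,3],T[:3,:3].tolist())
E
```

```text
{'time_s': 0.0, 'joints': array([ 8.17370989e+01,  2.20893421e+01,  3.79030771e-01, -3.05306605e-02,
       -6.84113094e+01, -1.48158912e+01]), 'joint_velocities': array([-0.01893503, -0.02009376, -0.04641424,  0.12559452,  0.02372529,
        0.01916519]), 'effort': array([ 2.36120641e-04, -3.90668750e+01,  1.87408215e+01,  4.21988055e+00,
        1.11978175e-02, -1.78773894e-04]), 'tcp_pos': array([0.24475687, 0.57445817, 0.24046541]), 'ee_rot': array([[ 9.19889602e-01, -3.92176603e-01, -7.95391213e-04],
       [-3.92177404e-01, -9.19887366e-01, -2.02938790e-03],
       [ 6.42081257e-05,  2.17874729e-03, -9.99997624e-01]]), 'wrist_force': array([-0.61336112, -0.19405914, -0.38613539]), 'moment': array([ 0.01335667, -0.03645846, -0.02951068]), 'gripper_force': 0.0, 'gripper_width': 1.0006183714052754}
side [[394.7073969973333, 0.0, 277.01983313024675], [0.0, 394.7073969973333, 212.04747450054157], [0.0, 0.0, 1.0]] -0.05609039342733544 [ 0.52819622 -0.80493985  0.94446234] [[0.9990146918447508, -0.040480435864618025, 0.018192849984211223], [-0.014260117004905067, -0.6809771021955938, -0.7321658523506119], [0.04202730709126966, 0.7311850111958681, -0.6808833856551018]]
top [[415.31648578991053, 0.0, 281.4899481902682], [0.0, 415.31648578991053, 213.46262887235667], [0.0, 0.0, 1.0]] -0.051389986666763206 [ 0.4724923  -0.00745399  1.5133919 ] [[-0.018261121336779266, -0.999758365658614, -0.012236900879738402], [-0.9966517176541969, 0.019177240487067607, -0.07948325071510698], [0.07969871482315637, 0.01074447499500521, -0.9967610902882492]]
```

View pics/top0.png

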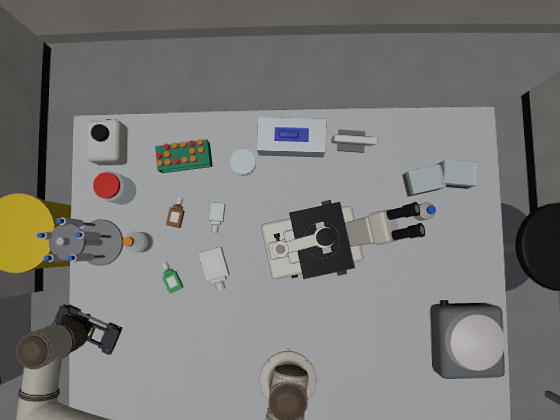

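View pics/side0.png

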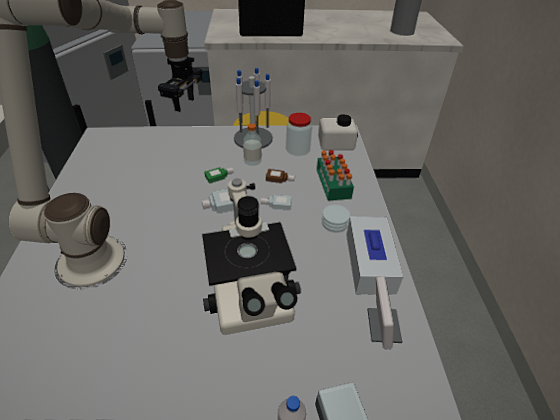

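The top view shows four flask-shaped things: clear at (216,215), larger clear at (214,267), brown at (175,214) and green at (171,279). By the description, the small clear one at (216,215) is the target. The microscope stage is near (322,240), the lamp near (326,236) and the pillar near (281,249). I'll check the choice in a close crop.

```bash
python3 - <<'E'
from h import *
im=cv2.imread("pics/top0.png")
c=im[190:300,190:380]; cv2.imwrite("pics/crop1.png",cv2.resize(c,None,fx=4.2,fy=4.2,interpolation=cv2.INTER_CUBIC))
E
```

```text
(no output)
```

View pics/crop1.png

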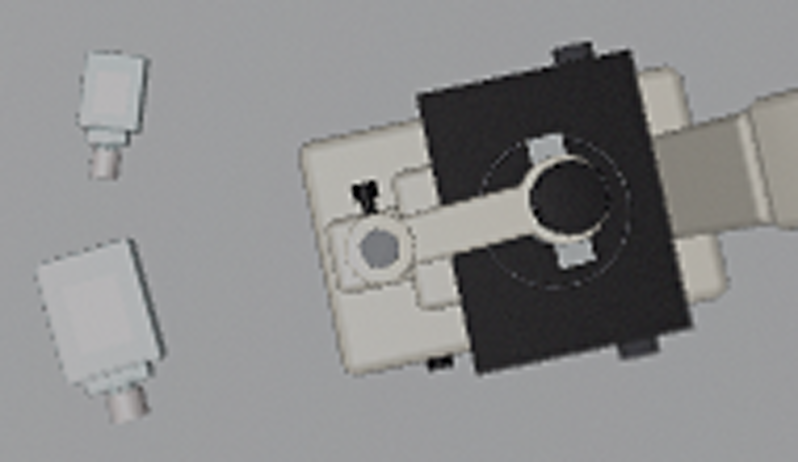

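The crop confirms it: the small clear flask has its body at crop (113,92) and its cap end at (103,179). Stage corners are (418,93), (632,50), (690,328), (477,374), the pillar top is (379,249) and the lamp top is (569,198).

```bash
python3 - <<'E'
from h import *
f=lambda p:(190+(p[0]+.5)/4.2-.5,190+(p[1]+.5)/4.2-.5)
t=lambda p,z:atz("top",f(p),z)[:2]
C=np.array([t(p,.17) for p in[(418,93),(632,50),(690,328),(477,374)]]);sc=C.mean(0)
print("stage",sc,C.round(3).tolist())
for a,b in((0,1),(1,2),(2,3),(3,0)): d=C[b]-C[a];print(np.linalg.norm(d),np.degrees(np.arctan2(d[1],d[0])))
h=t((379,249),.295);l=t((569,198),.336)
print("hinge",h,np.linalg.norm(h-sc),np.degrees(np.arctan2(*(h-sc)[::-1])),"lamp",l,np.linalg.norm(l-h),np.degrees(np.arctan2(*(l-h)[::-1])))
B=np.array([t(p,.025) for p in[(88,52),(147,57),(140,132),(80,126)]]);print("flask",B.mean(0),B.round(3).tolist())
cp=t((103,179),.0125);d=cp-B.mean(0);print(np.linalg.norm(d),np.degrees(np.arctan2(d[1],d[0])))
print("big",t((100,312),.036), "capend",t((128,415),.018))
for nm,uv,z in[("greenflask",(171,279),.02),("brown",(175,214),.02),("dishes",(243,161),.046),("buf",(136,242),.12)]:print(nm,atz("top",uv,z)[:2])
E
```

```text
stage [ 0.49238616 -0.12080011] [[0.585, -0.018], [0.615, -0.184], [0.401, -0.222], [0.369, -0.059]]
0.1689667390485757 -79.70418849374384
0.21793235022463175 -169.89310849292934
0.16672532005425805 101.00042097874343
0.21998681958364066 10.695722719441363
hinge [0.46604117 0.01235311] 0.13573444628792725 101.19169576180529 lamp [ 0.49812692 -0.11693935] 0.13321424627303216 -76.06279732377052
flask [0.60328579 0.2422193 ] [[0.638, 0.264], [0.633, 0.213], [0.568, 0.22], [0.574, 0.271]]
0.07529512865249546 170.9364274577682
big [0.41570042 0.25328925] capend [0.32729845 0.23318629]
greenflask [0.36342781 0.40977606]
brown [0.59738249 0.39528973]
dishes [0.78135789 0.14305622]
buf [0.49650621 0.50167564]
```

Emit:
{"fn": "drive_tool", "kwargs": {"steps": [0,0,0,0.0252,0.0268,-0.016,1,0,0,0,0.0252,0.0268,-0.016,1,0,0,0,0.0252,0.0268,-0.016,1,0,0,0,0.0252,0.0268,-0.016,1,0,0,0,0.0252,0.0268,-0.016,1,0,0,0,0.0252,0.0268,-0.016,1,0,0,0,0.0252,0.0268,-0.016,1,0,0,0,0.0252,0.0268,-0.016,1,0,0,0,0.0252,0.0268,-0.016,1,0,0,0,0.0252,0.0268,-0.016,1]}}

```text
time_s: 0.93
tcp_pos: [0.3716, 0.2276, 0.4022]
ee_rot: [[0.92, -0.391, -0.0], [-0.391, -0.92, 0.0], [-0.0, 0.0, -1.0]]
wrist_force: [1.6, 0.0, -0.8]
gripper_width: 1.0
gripper_force: 0.0
```

Emit:
{"fn": "drive_tool", "kwargs": {"steps": [0,0,0,0.0252,0.0268,0,1,0,0,0,0.0252,0.0268,0,1,0,0,0,0.0252,0.0268,0,1,0,0,0,0.0252,0.0268,0,1,0,0,0,0.0252,0.0268,0,1,0,0,0,0.0252,0.0268,0,1,0,0,0,0.0252,0.0268,0,1,0,0,0,0.0252,0.0268,0,1,0,0,0,0.0252,0.0268,0,1,0,0,0,0.0252,0.0268,0,1]}}

```text
time_s: 1.77
tcp_pos: [0.4985, -0.1176, 0.4012]
ee_rot: [[0.92, -0.392, -0.001], [-0.392, -0.92, 0.0], [-0.001, -0.0, -1.0]]
wrist_force: [0.1, 0.8, 0.8]
gripper_width: 0.998
gripper_force: 0.0
```

Emit:
{"fn": "drive_tool", "kwargs": {"steps": [0,0,0.1156,0,0,0,1,0,0,0.1156,0,0,0,1,0,0,0.1156,0,0,0,1,0,0,0.1156,0,0,0,1,0,0,0.1156,0,0,0,1,0,0,0.1156,0,0,0,1,0,0,0.1156,0,0,0,1,0,0,0.1156,0,0,0,1,0,0,0,0,0,0,1,0,0,0,0,0,0,1]}}

```text
time_s: 2.6
tcp_pos: [0.4984, -0.1157, 0.4012]
ee_rot: [[0.244, -0.97, -0.001], [-0.97, -0.244, 0.0], [-0.0, 0.001, -1.0]]
wrist_force: [-0.7, 0.4, 0.7]
gripper_width: 1.007
gripper_force: 0.0
```

```bash
python3 - <<'E'
from h import *
s=r.sense(); print(s["tcp_pos"],s["ee_rot"].round(3),s["joints"].round(1),s["time_s"])
c=P("wrist");im=r.capture("wrist"); cv2.imwrite("pics/w1.png",im)
for n,p in(("lamp",[.498,-.117,.336]),("hinge",[.466,.0124,.295]),("stage",[.4924,-.1208,.17])):print(n,proj("wrist",p,c))
E
```

```text
[ 0.49836652 -0.11566253  0.40117584] [[ 0.244 -0.97  -0.001]
 [-0.97  -0.244  0.   ]
 [-0.     0.001 -1.   ]] [  5.1   6.7   2.2  -0.  -85.6   9. ] 2.6
lamp [278.73581719 229.12595157]
hinge [278.38350587 344.40925319]
stage [284.45375427 178.49303324]
```

View pics/w1.png

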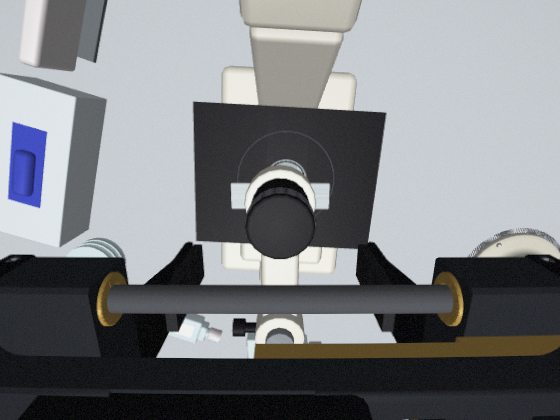

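```bash
python3 - <<'E'
from h import *
s=r.sense();c=P("wrist");R=s["ee_rot"];T=c[2]
print("cam in tool",R.T@(-T[:3,:3].T@T[:3,3]-s["tcp_pos"]),"axis",R.T@T[2,:3])
C=np.array([atz("wrist",p,.17,c)[:2] for p in[(194,102),(385,113),(368,248),(197,241)]]);print(C.round(3).tolist(),C.mean(0))
print(atz("wrist",(280,225),.336,c))
# lamp sector centers in tool frame
E
```

```text
cam in tool [ 0.08013697  0.00147892 -0.14352228] axis [-2.90016985e-01 -8.10940797e-04  9.57021155e-01]
[[0.614, -0.181], [0.4, -0.223], [0.365, -0.059], [0.581, -0.014]] [ 0.4899224  -0.11927193]
[ 0.49793368 -0.12019223  0.336     ]
```

The lamp top is at about (280,225), within 4 px of the prediction, and the fingers straddle it. I'll lower around the lamp housing and narrow the fingers.

Emit:
{"fn": "drive_tool", "kwargs": {"steps": [0,0,0,0.003,0,0.02,1,0,0,0,0,0,0.02,1,0,0,0,0,0,0.02,1,0,0,0,0,0,0.02,1,0,0,0,0,0,0.019,1,0,0,0,0,0,0,0.7,0,0,0,0,0,0,0.7,0,0,0,0,0,0,0.7,0,0,0,0,0,0,0.7,0,0,0,0,0,0,0.7]}}

```text
time_s: 3.48
tcp_pos: [0.4998, -0.1186, 0.3039]
ee_rot: [[0.241, -0.97, 0.003], [-0.97, -0.241, -0.0], [0.001, -0.003, -1.0]]
wrist_force: [0.5, -0.1, -0.8]
gripper_width: 0.733
gripper_force: 0.0
```

Emit:
{"fn": "drive_tool", "kwargs": {"steps": [0,0,-0.07,-0.0003,-0.00945,0,0.7,0,0,-0.07,-0.0003,-0.00945,0,0.7,0,0,-0.07,-0.0003,-0.00945,0,0.7,0,0,-0.07,-0.0003,-0.00945,0,0.7,0,0,-0.07,-0.0003,-0.00945,0,0.7,0,0,-0.07,-0.0003,-0.00945,0,0.7]}}

```text
time_s: 3.98
tcp_pos: [0.5492, -0.0947, 0.3036]
ee_rot: [[0.618, -0.786, -0.002], [-0.786, -0.618, -0.001], [-0.0, 0.002, -1.0]]
wrist_force: [-3.6, -0.9, 1.9]
gripper_width: 0.698
gripper_force: 1.9
```

```bash
cat > q.py <<'E'
from h import *
s=r.sense();d=s["tcp_pos"][:2]-[.466,.0124];x=s["ee_rot"][:,0]
print(s["tcp_pos"],"rad",np.linalg.norm(d),"dir",np.degrees(np.arctan2(d[1],d[0])),"toolx",np.degrees(np.arctan2(x[1],x[0])),s["wrist_force"].round(1),s["gripper_width"],s["joints"].round(0))
E
python3 q.py
```

```text
[ 0.54917306 -0.09469331  0.30360749] rad 0.13559769911305689 dir -52.165620306735654 toolx -51.81812755557907 [-3.6 -0.9  1.9] 0.6977306759211275 [  7.  13.  -3.   0. -74.  31.]
```

Emit:
{"fn": "drive_tool", "kwargs": {"steps": [0,0,-0.07,-0.0003,-0.00945,0,0.7,0,0,-0.07,-0.0003,-0.00945,0,0.7,0,0,-0.07,-0.0003,-0.00945,0,0.7,0,0,-0.07,-0.0003,-0.00945,0,0.7,0,0,-0.07,-0.0003,-0.00945,0,0.7,0,0,-0.07,-0.0003,-0.00945,0,0.7,0,0,-0.07,-0.0003,-0.00945,0,0.7,0,0,-0.07,-0.0003,-0.00945,0,0.7]}}

```text
time_s: 4.65
tcp_pos: [0.5936, -0.0347, 0.3036]
ee_rot: [[0.941, -0.338, -0.001], [-0.338, -0.941, -0.002], [-0.0, 0.002, -1.0]]
wrist_force: [-2.2, -3.5, 1.8]
gripper_width: 0.699
gripper_force: 1.9
```

Emit:
{"fn": "drive_tool", "kwargs": {"steps": [0,0,-0.07,-0.0003,-0.00945,0,0.7,0,0,-0.07,-0.0003,-0.00945,0,0.7,0,0,-0.07,-0.0003,-0.00945,0,0.7,0,0,-0.07,-0.0003,-0.00945,0,0.7,0,0,-0.07,-0.0003,-0.00945,0,0.7,0,0,-0.07,-0.0003,-0.00945,0,0.7,0,0,-0.07,-0.0003,-0.00945,0,0.7,0,0,0,0,0,0,0.7,0,0,0,0,0,0,0.7]}}

```text
time_s: 5.4
tcp_pos: [0.6011, 0.0317, 0.3032]
ee_rot: [[0.99, 0.141, 0.001], [0.141, -0.99, 0.001], [0.001, -0.0, -1.0]]
wrist_force: [0.1, 0.6, 0.8]
gripper_width: 0.701
gripper_force: 0.0
```

```bash
python3 q.py
```

```text
[0.60110601 0.03166503 0.30316555] rad 0.1364726183101261 dir 8.1152135126963 toolx 8.09769290252554 [0.1 0.6 0.8] 0.7005760577896024 [ 18.  18.   3.  -0. -75.  80.]
```

Emit:
{"fn": "drive_tool", "kwargs": {"steps": [0,0,0,0,0.004,-0.01,1,0,0,0,0,0,-0.03,1,0,0,0,0,0,-0.03,1,0,0,0,0,0,-0.02,1,0,0,0,0.0063,-0.0412,0,1,0,0,0,0.0063,-0.0412,0,1,0,0,0,0.0063,-0.0412,0,1,0,0,0,0.0063,-0.0412,0,1,0,0,0,0.0063,-0.0412,0,1]}}

```text
time_s: 6.15
tcp_pos: [0.6034, 0.2368, 0.394]
ee_rot: [[0.99, 0.14, 0.001], [0.14, -0.99, 0.001], [0.001, -0.001, -1.0]]
wrist_force: [0.6, -0.6, 0.8]
gripper_width: 0.996
gripper_force: 0.0
```

Emit:
{"fn": "drive_tool", "kwargs": {"steps": [0,0,0.085,0,0,0.035,1,0,0,0.085,0,0,0.035,1,0,0,0.085,0,0,0.035,1,0,0,0,0,0,0.035,1,0,0,0,0,0,0.03,1,0,0,0,0,0,0,1,0,0,0,0,0,0,1]}}

```text
time_s: 6.73
tcp_pos: [0.6037, 0.235, 0.2222]
ee_rot: [[0.994, -0.113, -0.002], [-0.113, -0.994, -0.002], [-0.001, 0.002, -1.0]]
wrist_force: [-0.1, 0.0, 1.8]
gripper_width: 1.001
gripper_force: 0.0
```

```bash
python3 q.py; python3 - <<'E'
from h import *
c=P("wrist");im=r.capture("wrist"); cv2.imwrite("pics/w2.png",im)
np.savez("w2.npz",K=c[0],k=c[1],T=c[2])
print(proj("wrist",[.6035,.242,.025],c))
E
```

```text
[0.60365854 0.23498631 0.22224309] rad 0.261714616790526 dir 58.26527459538963 toolx -6.500238371508232 [-0.1  0.   1.8] 1.0009197842678619 [ 36.  25.   2.   0. -67.  48.]
[272.3236426 187.3657027]
```

View pics/w2.png

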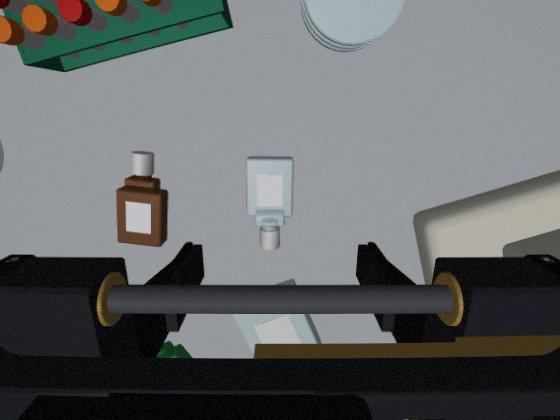

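The flask's body spans columns 248–293 and rows 157–216, with the cap end at (270,248). It matches the prediction of (272,187) and is well aligned with the image axis.

```bash
python3 - <<'E'
from h import *
z=np.load("w2.npz");c=(z["K"],float(z["k"]),z["T"])
for u in((248,157),(293,157),(292,216),(248,216)):print(atz("wrist",u,.025,c)[:2])
a=atz("wrist",(270.5,157),.025,c)[:2];b=atz("wrist",(269.8,249),.0125,c)[:2];d=b-a
print(a,b,np.linalg.norm(d),np.degrees(np.arctan2(d[1],d[0])),"mid",a+d/np.linalg.norm(d)*.033)
E
```

```text
[0.63971217 0.26400772]
[0.63424107 0.21591491]
[0.56786    0.22375954]
[0.57351646 0.27343743]
[0.63696873 0.23996174] [0.52462742 0.25482182] 0.11331986995515128 172.46487845205303 mid [0.6042537  0.24428916]
```

Emit:
{"fn": "drive_tool", "kwargs": {"steps": [0,0,0,-0.0005,-0.0085,0,1,0,0,0,0,0,0.035,1,0,0,0,0,0,0.035,1,0,0,0,0,0,0.035,1,0,0,0,0,0,0.035,1,0,0,0,0,0,0.025,1,0,0,0,0,0,0.015,1,0,0,0,0,0,0.01,1,0,0,0,0,0,0.007,1,0,0,0,0,0,0,1]}}

```text
time_s: 7.62
tcp_pos: [0.6045, 0.2449, 0.0259]
ee_rot: [[0.994, -0.112, 0.001], [-0.112, -0.994, 0.001], [0.001, -0.001, -1.0]]
wrist_force: [0.3, -0.9, 0.8]
gripper_width: 0.998
gripper_force: 0.0
```

```bash
python3 q.py
```

```text
[0.6045375  0.24488856 0.0258862 ] rad 0.270635486064226 dir 59.2097287152011 toolx -6.443335383465854 [ 0.3 -0.9  0.8] 0.9983880111332182 [ 36.  37.  -9.   0. -44.  47.]
```

Emit:
{"fn": "drive_tool", "kwargs": {"steps": [0,0,0,0,0.001,0.0025,1,0,0,0,0,0,0,0.7,0,0,0,0,0,0,0.6,0,0,0,0,0,0,0.5,0,0,0,0,0,0,0.5,0,0,0,0,0,0,0.5,0,0,0,0,0,0,0.5,0,0,0,0,0,0,0.5]}}

```text
time_s: 8.28
tcp_pos: [0.6039, 0.2434, 0.0233]
ee_rot: [[0.994, -0.112, 0.0], [-0.112, -0.994, 0.0], [0.0, -0.0, -1.0]]
wrist_force: [-0.3, -0.3, -0.2]
gripper_width: 0.595
gripper_force: 30.0
```

Emit:
{"fn": "drive_tool", "kwargs": {"steps": [0,0,0,0,0,-0.01,0.5,0,0,0,0,0,-0.02,0.5,0,0,0,0,0,-0.03,0.5,0,0,0,0,0,-0.04,0.5,0,0,0,0,0,-0.04,0.5,0,0,0,0,0,-0.04,0.5,0,0,0,0,0,-0.04,0.5,0,0,0,0,0,-0.04,0.5,0,0,0,0,0,-0.04,0.5,0,0,0,0,0,-0.04,0.5]}}

```text
time_s: 9.12
tcp_pos: [0.603, 0.2426, 0.366]
ee_rot: [[0.994, -0.112, 0.0], [-0.112, -0.994, 0.0], [0.0, -0.0, -1.0]]
wrist_force: [1.4, 0.6, -0.9]
gripper_width: 0.597
gripper_force: 30.0
```

Emit:
{"fn": "drive_tool", "kwargs": {"steps": [0,0,0,0,0,-0.03,0.5,0,0,0,0,0,-0.015,0.5,0,0,0,-0.006,0.0312,0,0.5,0,0,0,-0.006,0.0312,0,0.5,0,0,0,-0.006,0.0312,0,0.5,0,0,0,-0.006,0.0312,0,0.5,0,0,0,-0.006,0.0312,0,0.5,0,0,0,-0.006,0.0312,0,0.5,0,0,0,-0.006,0.0312,0,0.5,0,0,0,-0.006,0.0312,0,0.5]}}

```text
time_s: 9.95
tcp_pos: [0.5267, -0.001, 0.4087]
ee_rot: [[0.994, -0.112, 0.0], [-0.112, -0.994, 0.0], [0.0, -0.0, -1.0]]
wrist_force: [0.2, 0.3, -0.0]
gripper_width: 0.594
gripper_force: 30.0
```

Emit:
{"fn": "drive_tool", "kwargs": {"steps": [0,0,0,-0.006,0.0312,0,0.5,0,0,0,-0.006,0.0312,0,0.5,0,0,0,-0.006,0.0312,0,0.5,0,0,0,-0.006,0.0312,0,0.5,0,0,-0.075,0,0,0,0.5,0,0,-0.075,0,0,0,0.5,0,0,-0.075,0,0,0,0.5,0,0,-0.075,0,0,0,0.5,0,0,0,0,0,0,0.5,0,0,0,0,0,0,0.5]}}

```text
time_s: 10.78
tcp_pos: [0.4898, -0.1208, 0.4084]
ee_rot: [[0.983, 0.184, 0.0], [0.184, -0.983, 0.0], [0.0, -0.0, -1.0]]
wrist_force: [0.6, 0.1, 0.1]
gripper_width: 0.598
gripper_force: 30.0
```

```bash
python3 q.py; python3 - <<'E'
from h import *
c=P("wrist");im=r.capture("wrist"); cv2.imwrite("pics/w3.png",im)
np.savez("w3.npz",K=c[0],k=c[1],T=c[2])
print(proj("wrist",[.4912,-.1202,.17],c))
E
```

```text
[ 0.48975653 -0.1207564   0.40842271] rad 0.13525900792943338 dir -79.8842501994344 toolx 10.6239772917932 [0.6 0.1 0.1] 0.5982594442275897 [  5.   6.   2.  -0. -86.  96.]
[279.08945874 177.9363777 ]
```

View pics/w3.png

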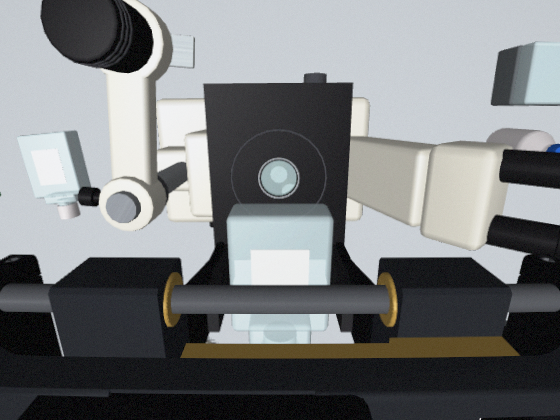

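The window is in clear view at (279,178), exactly where predicted, with the stage edges square to the image. The flask's far top edge spans (229–332, 206). The lamp arm is well clear on the left.

```bash
python3 - <<'E'
from h import *
z=np.load("w3.npz");c=(z["K"],float(z["k"]),z["T"]);s=r.sense()
for u in((229,206),(332,206)):print(s["ee_rot"].T@(atz("wrist",u,s["tcp_pos"][2]+.0023,c)-s["tcp_pos"]))
E
```

```text
[ 0.03654576 -0.02325197 -0.00229025]
[ 0.03656696  0.02484212 -0.00229098]
```

Emit:
{"fn": "drive_tool", "kwargs": {"steps": [0,0,0,0,-0.001,0.02,0.5,0,0,0,0,0,0.03,0.5,0,0,0,0,0,0.03,0.5,0,0,0,0,0,0.03,0.5,0,0,0,0,0,0.03,0.5,0,0,0,0,0,0.03,0.5,0,0,0,0,0,0.02,0.5,0,0,0,0,0,0.01,0.5,0,0,0,0,0,0.005,0.5,0,0,0,0,0,0,0.5]}}

```text
time_s: 11.67
tcp_pos: [0.49, -0.1197, 0.2028]
ee_rot: [[0.983, 0.186, -0.001], [0.186, -0.983, -0.0], [-0.001, 0.0, -1.0]]
wrist_force: [0.2, -0.5, -0.5]
gripper_width: 0.595
gripper_force: 30.0
```

Emit:
{"fn": "drive_tool", "kwargs": {"steps": [0,0,0,0,0,0.004,0.5,0,0,0,0,0,0.002,0.5,0,0,0,0,0,0.001,0.5,0,0,0,0,0,0,0.5]}}

```text
time_s: 12.0
tcp_pos: [0.4902, -0.1197, 0.1966]
ee_rot: [[0.983, 0.186, 0.001], [0.186, -0.983, 0.0], [0.001, 0.0, -1.0]]
wrist_force: [0.5, -0.5, -0.6]
gripper_width: 0.595
gripper_force: 30.0
```

Emit:
{"fn": "drive_tool", "kwargs": {"steps": [0,0,0,0,0,0.001,0.5,0,0,0,0,0,0.001,0.5,0,0,0,0,0,0,0.5]}}

```text
time_s: 12.25
tcp_pos: [0.4899, -0.1197, 0.194]
ee_rot: [[0.982, 0.186, 0.0], [0.186, -0.982, 0.0], [0.0, -0.0, -1.0]]
wrist_force: [-0.7, 0.9, 0.6]
gripper_width: 0.593
gripper_force: 30.0
```

Emit:
{"fn": "drive_tool", "kwargs": {"steps": [0,0,0,0,0,0.001,0.5,0,0,0,0,0,0,0.5,0,0,0,0,0,0,0.5]}}

```text
time_s: 12.5
tcp_pos: [0.4902, -0.1198, 0.1932]
ee_rot: [[0.982, 0.186, 0.0], [0.186, -0.982, -0.0], [0.0, 0.0, -1.0]]
wrist_force: [0.5, 0.6, 0.4]
gripper_width: 0.594
gripper_force: 30.0
```

Emit:
{"fn": "drive_tool", "kwargs": {"steps": [0,0,0,0,0,0.001,0.5,0,0,0,0,0,0,0.5,0,0,0,0,0,0,0.5]}}

```text
time_s: 12.75
tcp_pos: [0.4902, -0.1198, 0.1932]
ee_rot: [[0.982, 0.187, 0.001], [0.187, -0.982, -0.0], [0.001, 0.0, -1.0]]
wrist_force: [-1.7, 1.6, 6.2]
gripper_width: 0.597
gripper_force: 30.0
```

Emit:
{"fn": "drive_tool", "kwargs": {"steps": [0,0,0,0,0,0,0.6,0,0,0,0,0,0,0.64,0,0,0,0,0,0,0.7,0,0,0,0,0,0,0.8,0,0,0,0,0,0,0.8,0,0,0,0,0,0,0.8,0,0,0,0,0,0,0.8]}}

```text
time_s: 13.33
tcp_pos: [0.4899, -0.1197, 0.1919]
ee_rot: [[0.982, 0.186, -0.0], [0.186, -0.982, -0.0], [-0.0, -0.0, -1.0]]
wrist_force: [-0.1, 0.3, -0.3]
gripper_width: 0.791
gripper_force: 0.0
```

Emit:
{"fn": "drive_tool", "kwargs": {"steps": [0,0,0,0,0,-0.005,0.8,0,0,0,0,0,-0.01,0.8,0,0,0,0,0,-0.02,0.8,0,0,0,0,0,-0.035,0.8,0,0,0,0,0,-0.04,0.8,0,0,0,0,0,-0.04,0.8,0,0,0,0,0,-0.04,0.8,0,0,0,0,0,-0.025,0.8,0,0,0,0,0,0,0.8,0,0,0,0,0,0,0.8]}}

```text
time_s: 14.17
tcp_pos: [0.4902, -0.1197, 0.4096]
ee_rot: [[0.982, 0.186, 0.005], [0.186, -0.982, 0.0], [0.005, 0.0, -1.0]]
wrist_force: [0.2, 0.5, -1.2]
gripper_width: 0.798
gripper_force: 0.0
```

```bash
python3 q.py; python3 - <<'E'
from h import *
c=P("wrist");im=r.capture("wrist"); cv2.imwrite("pics/w4.png",im)
np.savez("w4.npz",K=c[0],k=c[1],T=c[2])
print(proj("wrist",[.4912,-.1202,.195],c))
E
```

```text
[ 0.49021732 -0.11969023  0.40957146] rad 0.13429187223161246 dir -79.61081609512807 toolx 10.736727130751477 [ 0.2  0.5 -1.2] 0.7984751232394536 [  5.   6.   2.  -0. -86.  96.]
[279.8004268  183.45853854]
```

View pics/w4.png

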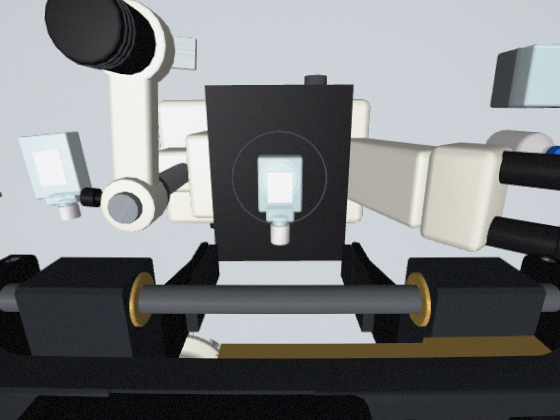

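The flask's body is centred at (280,183.5) against an expected (279.8,183.5), square to the stage and released. Next I'll move over the lamp.

Emit:
{"fn": "drive_tool", "kwargs": {"steps": [0,0,0,0.027,-0.0245,0,1,0,0,0,0.027,-0.0245,0,1,0,0,0,0.027,-0.0245,0,1,0,0,0,0.027,-0.0245,0,1,0,0,0,0.027,-0.0245,0,1,0,0,0.085,0,0,0,1,0,0,0,0,0,0,1,0,0,0,0,0,0,1]}}

```text
time_s: 14.88
tcp_pos: [0.5995, 0.0259, 0.4054]
ee_rot: [[0.995, 0.105, -0.003], [0.105, -0.995, -0.001], [-0.004, 0.001, -1.0]]
wrist_force: [-1.2, -0.9, -0.3]
gripper_width: 1.0
gripper_force: 0.0
```

```bash
python3 q.py; python3 - <<'E'
from h import *
c=P("wrist");im=r.capture("wrist"); cv2.imwrite("pics/w5.png",im)
np.savez("w5.npz",K=c[0],k=c[1],T=c[2])
print(proj("wrist",[.6,.026,.336],c))
E
```

```text
[0.59945187 0.0258736  0.4054091 ] rad 0.13413030459551079 dir 5.765173691085951 toolx 6.001633933665382 [-1.2 -0.9 -0.3] 0.9996382450003565 [ 18.  16.  15.  -0. -89.  78.]
[278.76620111 225.69046419]
```

View pics/w5.png

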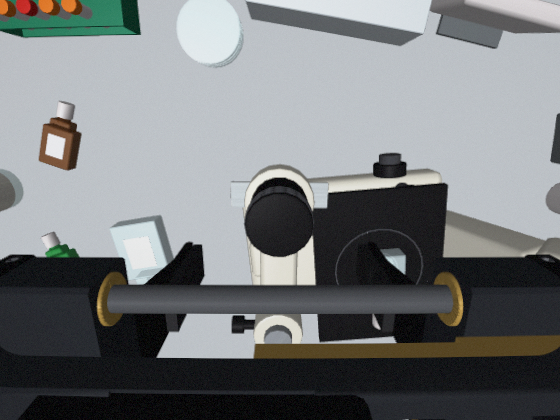

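The lamp top is at (279,222), centred between the fingers. I'll lower and narrow, then swing back.

Emit:
{"fn": "drive_tool", "kwargs": {"steps": [0,0,0,0,0,0.02,1,0,0,0,0,0,0.02,1,0,0,0,0,0,0.02,1,0,0,0,0,0,0.02,1,0,0,0,0,0,0.02,1,0,0,0,0,0,0.002,0.7,0,0,0,0,0,0,0.7,0,0,0,0,0,0,0.7,0,0,0,0,0,0,0.7,0,0,0,0,0,0,0.7]}}

```text
time_s: 15.77
tcp_pos: [0.6003, 0.0257, 0.3068]
ee_rot: [[0.995, 0.102, 0.003], [0.102, -0.995, 0.001], [0.003, -0.0, -1.0]]
wrist_force: [-0.7, 0.7, -0.4]
gripper_width: 0.738
gripper_force: 0.0
```

Emit:
{"fn": "drive_tool", "kwargs": {"steps": [0,0,0.07,-0.0003,0.00945,0,0.7,0,0,0.07,-0.0003,0.00945,0,0.7,0,0,0.07,-0.0003,0.00945,0,0.7,0,0,0.07,-0.0003,0.00945,0,0.7,0,0,0.07,-0.0003,0.00945,0,0.7,0,0,0.07,-0.0003,0.00945,0,0.7,0,0,0.07,-0.0003,0.00945,0,0.7,0,0,0.07,-0.0003,0.00945,0,0.7]}}

```text
time_s: 16.43
tcp_pos: [0.5872, -0.0468, 0.3061]
ee_rot: [[0.896, -0.444, 0.003], [-0.444, -0.896, 0.002], [0.001, -0.003, -1.0]]
wrist_force: [-0.8, 3.7, 0.2]
gripper_width: 0.7
gripper_force: 1.8
```

```bash
python3 q.py
```

```text
[ 0.58724077 -0.04683967  0.30612097] rad 0.13493948319015586 dir -26.040679998261275 toolx -26.345770972756704 [-0.8  3.7  0.2] 0.7000629494836857 [ 11.  16.   1.  -0. -75.  53.]
```

Emit:
{"fn": "drive_tool", "kwargs": {"steps": [0,0,0.07,-0.0003,0.00945,0,0.7,0,0,0.07,-0.0003,0.00945,0,0.7,0,0,0.07,-0.0003,0.00945,0,0.7,0,0,0.07,-0.0003,0.00945,0,0.7,0,0,0.07,-0.0003,0.00945,0,0.7,0,0,0.07,-0.0003,0.00945,0,0.7,0,0,0.07,-0.0003,0.00945,0,0.7,0,0,0.07,-0.0003,0.00945,0,0.7,0,0,0.07,-0.0003,0.00945,0,0.7,0,0,0.07,-0.0003,0.00945,0,0.7]}}

```text
time_s: 17.27
tcp_pos: [0.5211, -0.1111, 0.306]
ee_rot: [[0.399, -0.917, 0.005], [-0.917, -0.399, 0.002], [0.0, -0.005, -1.0]]
wrist_force: [2.8, 4.1, 0.4]
gripper_width: 0.702
gripper_force: 1.8
```

Emit:
{"fn": "drive_tool", "kwargs": {"steps": [0,0,0.035,-0.0001,0.0047,0,0.7,0,0,0.035,-0.0001,0.0047,0,0.7,0,0,0.035,-0.0001,0.0047,0,0.7,0,0,0.035,-0.0001,0.0047,0,0.7,0,0,0.035,-0.0001,0.0047,0,0.7,0,0,0,0,0,0,0.7]}}

```text
time_s: 17.77
tcp_pos: [0.4982, -0.1192, 0.3062]
ee_rot: [[0.236, -0.972, 0.003], [-0.972, -0.236, 0.001], [0.0, -0.003, -1.0]]
wrist_force: [0.7, 0.0, -0.3]
gripper_width: 0.698
gripper_force: 0.3
```

```bash
python3 q.py
```

```text
[ 0.49816003 -0.11917712  0.30619693] rad 0.13545038704376947 dir -76.26507356228475 toolx -76.36018098666715 [ 0.7  0.  -0.3] 0.6984554915410126 [  5.   8.  -9.  -0. -72.   9.]
```

Emit:
{"fn": "drive_tool", "kwargs": {"steps": [0,0,0.02,0,0.0027,0,0.7,0,0,0.02,0,0.0027,0,0.7,0,0,0.02,0,0.0027,0,0.7,0,0,0.02,0,0.0027,0,0.7]}}

```text
time_s: 18.1
tcp_pos: [0.4878, -0.1217, 0.3058]
ee_rot: [[0.156, -0.988, 0.002], [-0.988, -0.156, -0.0], [0.001, -0.002, -1.0]]
wrist_force: [3.0, 1.0, 1.8]
gripper_width: 0.699
gripper_force: 1.4
```

Emit:
{"fn": "drive_tool", "kwargs": {"steps": [0,0,0,0,0.0015,0,0.7,0,0,0,0,0.0015,0,0.7]}}

```text
time_s: 18.27
tcp_pos: [0.4868, -0.1222, 0.3057]
ee_rot: [[0.157, -0.988, 0.007], [-0.988, -0.157, -0.0], [0.001, -0.007, -1.0]]
wrist_force: [11.7, 0.6, -1.8]
gripper_width: 0.702
gripper_force: 5.9
```

```bash
python3 q.py
```

```text
[ 0.48680167 -0.122157    0.30566914] rad 0.13615540997953432 dir -81.21199924903048 toolx -80.94212351306406 [11.7  0.6 -1.8] 0.7023919631583384 [  5.   7. -10.   0. -72.   5.]
```

Emit:
{"fn": "drive_tool", "kwargs": {"steps": [0,0,0,0,0.001,0,0.7,0,0,0,0,0,0,0.7]}}

```text
time_s: 18.43
tcp_pos: [0.4868, -0.1221, 0.3056]
ee_rot: [[0.158, -0.987, 0.009], [-0.987, -0.158, 0.0], [0.001, -0.009, -1.0]]
wrist_force: [11.2, 0.1, -2.4]
gripper_width: 0.703
gripper_force: 5.7
```

Emit:
{"fn": "drive_tool", "kwargs": {"steps": [0,0,0,0,-0.004,0,0.7,0,0,0,0,-0.003,0,0.7,0,0,0,0,0,0,0.9,0,0,0,0,0,0,1,0,0,0,0,0,0,1,0,0,0,0,0,0,1,0,0,0,0,0,0,1]}}

```text
time_s: 19.02
tcp_pos: [0.4899, -0.1213, 0.3051]
ee_rot: [[0.157, -0.988, -0.0], [-0.988, -0.157, -0.0], [-0.0, 0.0, -1.0]]
wrist_force: [0.3, -0.2, -1.1]
gripper_width: 0.962
gripper_force: 0.0
```

Emit:
{"fn": "drive_tool", "kwargs": {"steps": [0,0,0,0,0,-0.01,1,0,0,0,0,0,-0.02,1,0,0,0,0,0,-0.03,1,0,0,0,0,0,-0.04,1,0,0,0,-0.04,0,0,1,0,0,0,-0.04,0,0,1,0,0,0,-0.04,0,0,1,0,0,0,0,0,0,1,0,0,0,0,0,0,1,0,0,0,0,0,0,1]}}

```text
time_s: 19.85
tcp_pos: [0.4713, -0.0027, 0.4058]
ee_rot: [[0.158, -0.987, 0.001], [-0.987, -0.158, -0.0], [0.0, -0.001, -1.0]]
wrist_force: [-0.2, -0.2, 0.2]
gripper_width: 0.999
gripper_force: 0.0
```

```bash
python3 q.py; python3 - <<'E'
from h import *
im=r.capture("wrist"); im2=r.capture("side")
a=cv2.resize(im2[160:300,190:310],None,fx=3,fy=3,interpolation=cv2.INTER_CUBIC)
cv2.imwrite("pics/f.png",np.hstack([cv2.resize(im,(430,322)),cv2.resize(a,(360,420))[:322]]) if 0 else np.hstack([cv2.copyMakeBorder(cv2.resize(im,(430,322)),0,98,0,0,cv2.BORDER_CONSTANT),a]))
E
```

```text
[ 0.47131529 -0.0026901   0.40578727] rad 0.015998851721022046 dir -70.59585591615459 toolx -80.88790951621074 [-0.2 -0.2  0.2] 0.9992418746412672 [ 20.   2.  -2.   0. -86. -10.]
```

View pics/f.png

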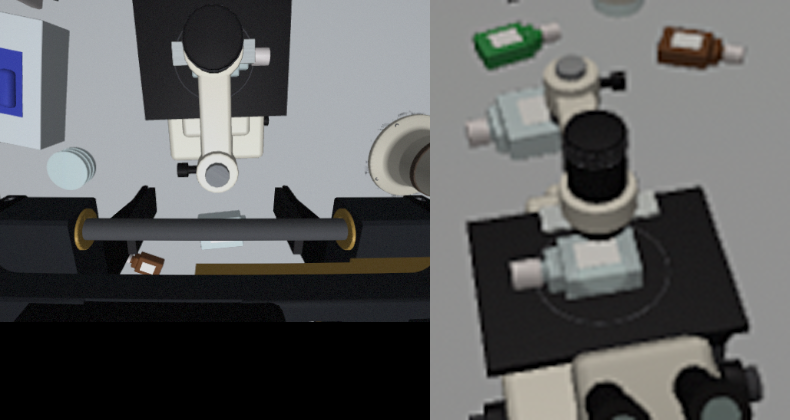

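The lamp is back over the flask at (212,40) in the left half. It took an 11 N push without moving, so it is on its stop. The flask lies flat on the stage, centred, and the robot is clear of everything.

```bash
python3 -c "
from station import r
print(r.finish_job())"
```

```text
the job is handed in; nothing more can be done
None
```

The job is handed in at about 20 s of the 72 s allowed: the small flask is flat and centred on the stage window, the lamp arm is pushed home against its stop, and the arm touched nothing else on the bench; no verdict came back.

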